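# Rock a roll-on wax heater off its charging pins

## Task

Take the pink roll-on wax heater out of the charging dock: it sits tight on its pins, so rock it gently, first towards the green-lamp edge of the dock and then the other way, clearly visible leans of about 8 degrees, before lifting it off. Set it down upright in the wooden tray and let go; never tip it beyond 30 degrees, and leave the other two heaters in their bays.

Things in the scene. Friction and masses are not known exactly. Their poses are not given: they have to be found in the camera images.
- dock: fixed grey charging dock, 130 (x) x 260 (y) x 20 mm high; origin: centre of its underside. Its -x edge has a black strip with 3 green lamps, its +x edge a metal plate. 3 bays at y = -75, 0, 75 mm, floor 20 mm up, black rim 8 mm high, 2 mm clear of the heater. Two sprung pins per bay, 12 mm high, in line along x, grip its hollow foot from within: a straight pull takes 10 to 25 N. Heaters stand in any order.
- pink_heater_center (a point): roll-on wax heater in a dock bay: upright white block 48 (x) x 36 (y) x 105 mm high, about 0.22 kg, its upper 35 mm pink, steel roller on top. Point: its centre, 52.5 mm above its underside; axes parallel to the dock's. Grasp across the 48 mm, in the top 35 mm, above its neighbours (39 mm gaps). It rocks about dock y on the front or rear edge of its foot, 24 mm off its axis.
- pink_heater_top (a point): centre of the pink heater's top face, 105 mm above its underside. Leaning by 6 degrees moves it about 10 mm along dock x.
- green_heater_center (a point): roll-on wax heater in a dock bay: upright white block 48 (x) x 36 (y) x 105 mm high, about 0.22 kg, its upper 35 mm green, steel roller on top. Point: its centre, 52.5 mm above its underside; axes parallel to the dock's. To be left alone.
- blue_heater_center (a point): roll-on wax heater in a dock bay: upright white block 48 (x) x 36 (y) x 105 mm high, about 0.22 kg, its upper 35 mm blue, steel roller on top. Point: its centre, 52.5 mm above its underside; axes parallel to the dock's. To be left alone.
- tray: light wooden tray, fixed, 180 mm (x) by 150 mm (y), walls 8 mm thick and 18 mm high, inner floor 8 mm above the table; origin at the centre of its underside.
Not all that is in view belongs to the job. Of the things that look like the tray, the middle-sized one is meant.

How it is judged (in metres and radians):
On the way, in this order (a step that is already met when the one before it is completed fails the run):
1. the pink heater, still on its pins, leans towards the lamp edge: its top at least 8 mm off the bay's centre line (x of pink_heater_top in the frame of dock below -0.008 m and angle between pink_heater_center's own z axis and vertical above 0.06 rad and z of pink_heater_center in the frame of dock below 0.0865 m), for 0.05 s.
2. still on its pins, it leans the other way, its top at least 8 mm off the centre line (x of pink_heater_top in the frame of dock above 0.008 m and angle between pink_heater_center's own z axis and vertical above 0.06 rad and z of pink_heater_center in the frame of dock below 0.0865 m), for 0.05 s.
3. it has risen clear of the pins, at least 30 mm above its seat (z of pink_heater_center in the frame of dock above 0.1025 m), for 0.1 s.
4. it stands in the tray with the fingers still on it (set down, not dropped) (x of pink_heater_center in the frame of tray between -0.064 and 0.064 m and y of pink_heater_center in the frame of tray between -0.053 and 0.053 m and z of pink_heater_center in the frame of tray below 0.0705 m and contact force between the fingers and pink_heater above 0.5 N), for 0.05 s.
At the end, for the whole second after the job is handed in: The pink heater stands upright (within 7 degrees) and at rest on the tray's floor, anywhere inside its walls, released; the green and blue heaters are within 15 mm of where they began (x of pink_heater_center in the frame of tray between -0.064 and 0.064 m and y of pink_heater_center in the frame of tray between -0.053 and 0.053 m and z of pink_heater_center in the frame of tray below 0.066 m and angle between pink_heater_center's own z axis and vertical below 0.12 rad and linear speed of pink_heater below 0.02 m/s and contact force between the fingers and pink_heater below 0.1 N and distance of each of green_heater_center, blue_heater_center from where it was at the start of the episode below 0.015 m); the robot touches nothing.
It fails at once if the pink heater is tipped by more than 30 degrees (angle between pink_heater_center's own z axis and vertical above 0.524 rad).
It fails at once if the green heater is pushed, tilted or lifted by more than 15 mm (distance of green_heater_center from where it was at the start of the episode above 0.015 m).
It fails at once if the blue heater is pushed, tilted or lifted by more than 15 mm (distance of blue_heater_center from where it was at the start of the episode above 0.015 m).
It also fails if it takes over 43 s, if anything falls off the work surface, if the arm or the gripper's body presses on something with over 40 N, if the wrist force passes 120 N, or if a joint passes its speed limit or range.

## Robot

A 6-joint arm with a two-finger parallel gripper is mounted at the origin on the work surface. World frame = base frame: x ahead of the robot, y to its left, z up, the work surface at z = 0. Lengths are in mm, angles in rad, forces in N, time in s.
With the tool pointing down it reaches from about 375 to 925 mm from the base axis. Payload 5.7 kg.
Tool frame: the origin (TCP) lies between the finger pads; the fingertips stand 22 mm ahead of it and the grasp point (between the pads) lies 3 mm ahead of it; z points along the fingers, y is the line along which they close (so a half turn about z gives the same grasp; the last joint's range is limited). The gripper opens to 85 mm and grips with 20 to 120 N. Pads are 22 mm wide; open, the fingers measure 114 mm over their backs; the gripper's body (76 mm by 85 mm) begins 54 mm behind the grasp point. The pads swing forward as they close: fully open they stand 13 mm farther back than shut.
Start: joints at [1.07, 0.359, 1.51, -0, 1.272, -0.115], TCP at [225.77, 555.869, 225.067] pointing down, gripper open.
Joint ranges: [-2.97, 2.97], [-1.01, 2.36], [0.21, 2.38], [-0.96, 4.11], [0.2, 2.71], [-2.98, 2.98]. Speed limits (rad/s): [2.39, 2.39, 3.14, 3.14, 3.14, 3.14].

## Interface

Orientations are given as [roll, pitch, yaw] about the fixed x, y, z axes, in that order (R = Rz(yaw) Ry(pitch) Rx(roll)).
In Python, from plant import get_state, optics, workorder gives the robot as it stands.
- The arm moves only by the tool apply_moves, never from a script. Its argument "rows" is a list of rows, each a list of 7 numbers: the shift along the world's x, y, z in mm, then the turn, a rotation vector about the world's x, y, z in degrees, then the opening in per cent of the stroke, from 0 (shut) to 100 (fully open). In form: [[tx, ty, tz, wx, wy, wz, jaw], ...]. A call has 1 to 5 rows; each row is the pose to reach, as a shift and turn from the pose commanded when the call began; what a row does not reach only later rows make up. A row lasts 1/8 s, in which the tool goes at most 62.5 mm and 10.7 degrees, less where a joint would pass 70% of its speed; a pose out of reach is approached as far as the arm can. A call with a gripper value outside its range is refused whole. The fingers move at their own pace and stop on an object; "force" is the grip in N (left out, the last holds). Time passes only in rows, so rows that repeat a pose let the fingers close. It gives the time, the measured TCP pose, the force, the opening and the grip force at its end, in the units of the state.
- get_state(): the state, without advancing time (a new reading comes with each control period).
- optics.grab_frame(name): name is "scene" or "top"; returns (picture, depth): 384x512x3 uint8, red, green, blue; 384x512 float32, mm along the optical axis (not along the pixel's ray), 0 where there is no reading.
- optics.get_calibration(name): a dict with "vertical_fov" (degrees; the focal length in pixels is half the picture's height over the tangent of half this angle, whatever the lens; pixels are square), "cx", "cy" (the principal point, pixels), "k1" (the pictures are not rectified: a ray, as slopes to the right and down, at radius r is drawn at 1 + k1 r^2 times it, then the intrinsics apply), "R" (3x3) and "t" (3): a world point X has camera coordinates R X + t. Camera axes: x right, y down, z forward; pixel columns grow to the right and rows downward; lengths in mm; the calibration is good to about 2 mm. A picture is of the moment at which its call begins. get_calibration takes no time and is no camera call.
- workorder.finish_job(): hands the job in; it is judged then, once.
The state is a dict: "clock": time; "q": joint angles; "joint_vel": joint speeds; "joint_efforts": joint torques, N m; "ee_pos": TCP position; "eef_rot": TCP orientation; "contact_force": force on the tool from outside, world axes, zero at the start; "moment": the same for the moment, N m; "grip_width": opening from 0.0 (shut) to 1.0 (fully open); "grip_force": force on a finger pad.
Only numpy, scipy, OpenCV 4.12 (cv2) and the standard library are available. Lean on these libraries where they do the work, as an engineer would, in place of code of your own. Each camera call takes 0.05 s, during which the arm holds its last target. There are 200 camera calls.

## Working session

There is one attempt and no reset: what is moved stays moved. The work goes in short steps, Python scripts to look and compute and a tool call to move; the robot and the scene stay as the last step left them, time stands still between calls to the robot, and variables do not carry over. Pictures are saved under pics/ and viewed, at most 10 in all, crops included, and the job is handed in when it is done.

Besides the shell and the picture viewer there is one more tool, called after ">>>" as a command line: name --pt "numbers of a row" for each row, then --argument value for the rest. apply_moves: Moves the arm, as the interface text tells. Its arguments: {"type":"object","properties":{"rows":{"type":"array"},"force":{"type":"number"}},"required":["rows"]}

```bash
mkdir -p pics
cat > h.py <<'E'
import numpy as np, cv2
from plant import get_state, optics, workorder
def cal(n):
    c=optics.get_calibration(n); f=192/np.tan(np.radians(c["vertical_fov"])/2)
    return c,f
def ray(n,u,v):
    c,f=cal(n); d=np.array([(u-c["cx"])/f,(v-c["cy"])/f]); s=d.copy()
    for _ in range(20): s=d/(1+c["k1"]*(s@s))
    R=np.array(c["R"]);t=np.array(c["t"])
    return -R.T@t, R.T@np.array([s[0],s[1],1])
def at_z(n,u,v,z):
    o,d=ray(n,u,v); return o+d*(z-o[2])/d[2]
def at_d(n,u,v,D):
    o,d=ray(n,u,v); return o+d*D
def proj(n,X):
    c,f=cal(n); p=np.array(c["R"])@X+np.array(c["t"]); s=p[:2]/p[2]; s=s*(1+c["k1"]*(s@s))
    return s*f+[c["cx"],c["cy"]]
E
python3 - <<'E'
from h import *
for n in("scene","top"):
    p,d=optics.grab_frame(n); np.save(f"pics/{n}0.npy",d); cv2.imwrite(f"pics/{n}0.png",p[...,::-1])
    cv2.imwrite(f"pics/{n}0b.png",cv2.resize(p[...,::-1],(800,600),interpolation=cv2.INTER_CUBIC)); c,f=cal(n); print(n,f,c)
print(get_state())
E
```

```text
scene 430.2527360740675 {'vertical_fov': 48.097572514860644, 'cx': 247.97947988468033, 'cy': 197.514807886034, 'k1': -0.08980230120708259, 'R': array([[-0.13411271,  0.99096534,  0.00121351],
       [ 0.7281357 ,  0.09937304, -0.67819128],
       [-0.67218464, -0.09007048, -0.73488443]]), 't': array([  22.83516237, -258.04477454, 1763.3365591 ])}
top 487.80613226698375 {'vertical_fov': 42.96909737738214, 'cx': 247.97011965439526, 'cy': 189.308076334636, 'k1': -0.1622527700256594, 'R': array([[-0.02130183, -0.99977237,  0.00120105],
       [-0.98227866,  0.02070532, -0.18627913],
       [ 0.18621186, -0.00514786, -0.98249613]]), 't': array([  55.97914559,  454.34499673, 1429.12393328])}
{'clock': 0.1, 'q': array([ 1.06989582e+00,  3.59411463e-01,  1.51136977e+00,  1.07558524e-05,
        1.27249535e+00, -1.15080195e-01]), 'joint_vel': array([-0.00222015, -0.00200351, -0.00511761,  0.00114575,  0.00226582,
        0.00053741]), 'joint_efforts': array([-7.33447796e-04, -5.28649378e+01, -2.79349637e+01, -2.57667316e-04,
        5.05671007e-03, -1.39031110e-05]), 'ee_pos': array([225.47177908, 555.32675098, 224.33312226]), 'eef_rot': array([-3.13992105e+00, -2.03566561e-04,  2.75576900e+00]), 'contact_force': array([-0.04091466, -0.01239199,  0.49059352]), 'moment': array([ 0.04328711,  0.00750882, -0.00750893]), 'grip_force': 0.0, 'grip_width': 0.9974258217446534}
```

View pics/top0b.png

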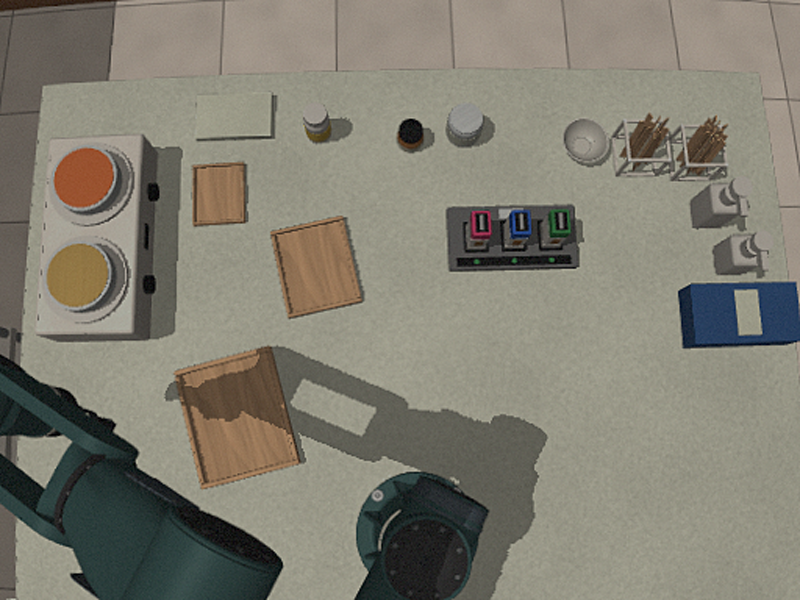

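View pics/scene0b.png

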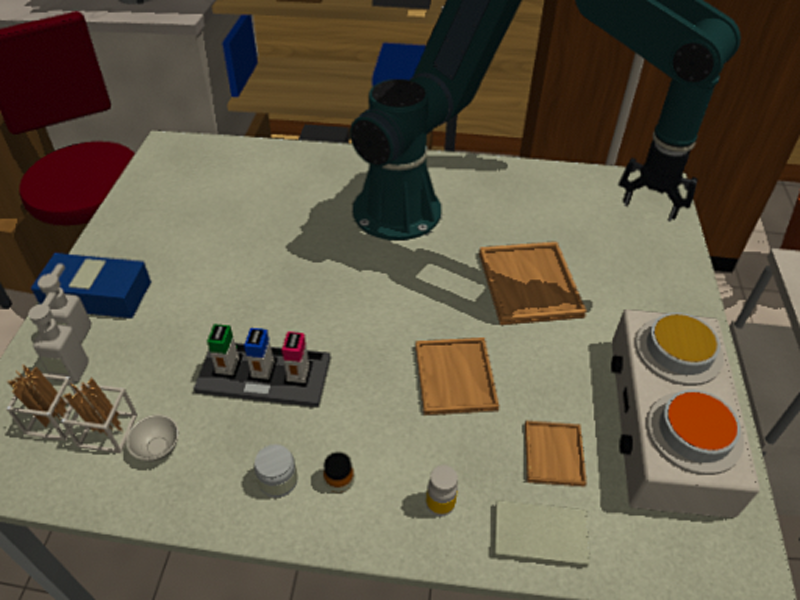

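The top view shows the pink heater as the leftmost in the dock (481,222). The lamp strip is on the robot's side (row ~261), and the middle-sized tray is at (317,266). Next I'll enlarge the dock and the tray.

Run:
```python
from h import *
p=cv2.imread("pics/top0.png"); s=cv2.imread("pics/scene0.png")
a=cv2.resize(p[125:180,280:376],(800,458),interpolation=cv2.INTER_CUBIC); cv2.imwrite("pics/a.png",a)
b=cv2.resize(s[200:263,120:216],None,fx=8,fy=8,interpolation=cv2.INTER_CUBIC); cv2.imwrite("pics/b.png",b)
k=1.5625
for u,v in((272,232),(345,217),(362,299),(290,317)): print(at_z("top",u/k,v/k,18).round(1))
```

```text
[595.1 274.9  18. ]
[622.9 128.   18. ]
[454.8  96.3  18. ]
[421.9 238.   18. ]
```

View pics/a.png

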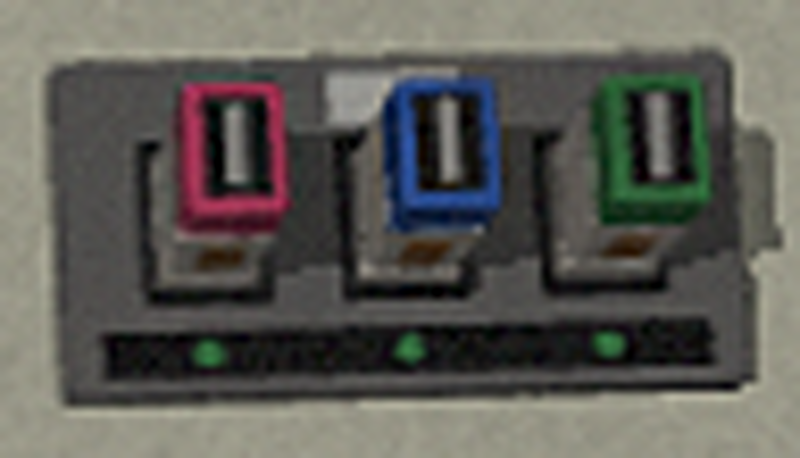

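View pics/b.png

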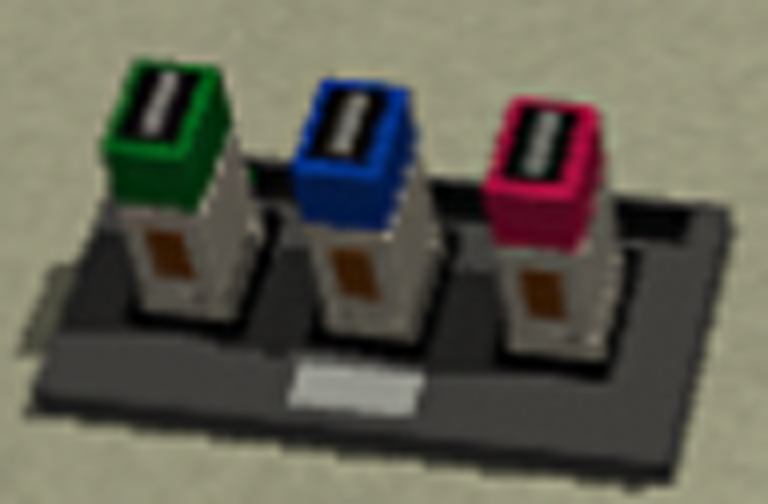

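Crop a (8.33x, offset 280,125): pink top face centre is at about (236,146), blue (445,142) and green (656,139). The lamps are at (210,353), (410,348) and (612,345). Crop b (8x, offset 120,200): pink top centre is at about (543,143), blue (352,123) and green (162,103).

Run:
```python
from h import *
A=lambda u,v,z:at_z("top",280+u/8.333-.5+.06,125+v/8.333-.5+.06,z)
B=lambda u,v,z:at_z("scene",120+u/8-.44,200+v/8-.44,z)
P=[(236,146),(445,142),(656,139)]; L=[(210,353),(410,348),(612,345)]; Q=[(543,143),(352,123),(162,103)]
for l in (P,Q): 
  X=[(A if l is P else B)(*p,125) for p in l]; print(np.round(X,1), np.degrees(np.arctan2(*(X[0]-X[2])[:2])), np.linalg.norm(X[0]-X[2]))
X=[A(*p,20) for p in L]; print(np.round(X,1),np.degrees(np.arctan2(*(X[0]-X[2])[:2])),np.linalg.norm(X[0]-X[2]))
for c in ((50,62),(728,52),(65,400),(750,385)): print(A(*c,20).round(1))
# depth checks
for n,(u,v) in(("top",(308.3,142.5)),("scene",(187.5,217.5))):
  d=np.load(f"pics/{n}0.npy"); u0,v0=int(u),int(v); w=d[v0-3:v0+4,u0-3:u0+4]; print(n,w.min(),np.median(w),at_d(n,u,v,np.median(w)).round(1))
# tray: wood colour blobs
p=cv2.imread("pics/top0.png");h=cv2.cvtColor(p,cv2.COLOR_BGR2HSV)
m=cv2.inRange(h,(5,80,60),(20,255,255)); n,lab,st,ce=cv2.connectedComponentsWithStats(m)
for i in range(1,n):
  if st[i,4]>300:
    c=cv2.findContours((lab==i).astype('uint8'),0,1)[0][0]; q=cv2.boxPoints(cv2.minAreaRect(c))
    W=np.array([at_z("top",a,b,18)[:2] for a,b in q]); print(ce[i].round(),W.round(1).tolist(),W.mean(0).round(1),[np.linalg.norm(W[j]-W[j-1]).round(1) for j in(1,2)])
```

```text
[[ 576.  -130.6  125. ]
 [ 576.3 -204.3  125. ]
 [ 576.3 -279.5  125. ]] -0.1185194597975067 148.91203385709179
[[ 571.4 -130.7  125. ]
 [ 571.7 -205.3  125. ]
 [ 572.  -280.7  125. ]] -0.21452386589736944 149.9646975044231
[[ 526.6 -131.3   20. ]
 [ 527.1 -206.4   20. ]
 [ 526.9 -282.8   20. ]] -0.10661273948545086 151.5539825684716
[640.6 -75.9  20. ]
[ 640.9 -335.6   20. ]
[509.8 -76.5  20. ]
[ 510.6 -334.4   20. ]
top 0.0 1412.5317 [ 574.3 -131.5  126.4]
scene 0.0 1296.9199 [ 572.9 -130.   126.6]
[414.  88.] [[759.6, -450.3], [855.7, -516.0], [822.2, -567.0], [726.9, -500.3]] [ 791.1 -508.4] [np.float64(116.4), np.float64(61.0)]
[452.  91.] [[758.1, -571.2], [848.5, -660.2], [802.0, -707.5], [712.9, -617.6]] [ 780.4 -639.2] [np.float64(126.8), np.float64(66.3)]
[ 53. 113.] [[755.4, 769.5], [811.5, 650.5], [697.5, 587.8], [642.3, 703.8]] [726.7 677.9] [np.float64(131.5), np.float64(130.1)]
[139. 124.] [[748.7, 443.4], [744.9, 335.4], [611.3, 332.4], [614.2, 438.2]] [679.8 387.3] [np.float64(108.1), np.float64(133.7)]
[202. 170.] [[596.8, 281.8], [627.3, 133.6], [451.2, 97.7], [421.7, 242.5]] [524.3 188.9] [np.float64(151.4), np.float64(179.7)]
[ 49. 176.] [[584.2, 746.3], [580.1, 616.9], [453.8, 610.3], [456.3, 737.4]] [518.6 677.8] [np.float64(129.5), np.float64(126.5)]
[151. 267.] [[320.4, 473.6], [367.7, 277.5], [139.9, 219.1], [92.8, 410.4]] [230.2 345.2] [np.float64(201.7), np.float64(235.2)]
```

>>> apply_moves --pt "10 -20 15 0 0 -2 100" --pt "30 -60 30 0 0 -8 100" --pt "55 -110 45 0 0 -13 100" --pt "85 -170 50 0 0 -19 100" --pt "110 -220 50 0 0 -24 100"

```text
clock: 0.72
ee_pos: [336.7, 333.4, 276.4]
eef_rot: [3.14, 0.001, 2.333]
contact_force: [0.9, -0.2, -0.0]
grip_width: 1.0
grip_force: 0.0
```

>>> apply_moves --pt "25 -50 0 0 0 -5 100" --pt "50 -100 0 0 0 -10 100" --pt "75 -150 0 0 0 -15 100" --pt "100 -200 0 0 0 -20 100" --pt "125 -250 0 0 0 -25 100"

```text
clock: 1.35
ee_pos: [460.9, 83.2, 276.0]
eef_rot: [3.141, 0.001, 1.896]
contact_force: [1.6, 0.2, -1.1]
grip_width: 1.005
grip_force: 0.0
```

>>> apply_moves --pt "25 -50 0 0 0 -5 100" --pt "50 -100 0 0 0 -10 100" --pt "80 -155 0 0 0 -15 100" --pt "100 -195 0 0 0 -18 100" --pt "113 -217 0 0 0 -18.9 100"

```text
clock: 1.98
ee_pos: [573.7, -133.9, 275.6]
eef_rot: [3.142, 0.0, 1.567]
contact_force: [-0.2, 0.4, 0.2]
grip_width: 1.003
grip_force: 0.0
```

>>> apply_moves --pt "0 0 -20 0 0 0 100" --pt "0 0 -60 0 0 0 100" --pt "0 0 -95 0 0 0 100" --pt "0 0 -105 0 0 0 100" --pt "0 0 -105 0 0 0 100"

```text
clock: 2.6
ee_pos: [573.5, -130.8, 170.4]
eef_rot: [-3.141, -0.0, 1.571]
contact_force: [1.4, 0.9, 0.7]
grip_width: 1.002
grip_force: 0.0
```

Run:
```python
from h import *
p,d=optics.grab_frame("scene"); cv2.imwrite("pics/c.png",cv2.resize(p[150:263,110:240,::-1],None,fx=5,fy=5,interpolation=cv2.INTER_CUBIC))
print(get_state()["ee_pos"],proj("scene",[574,-131,125]),proj("scene",[574,-131,148]))
```

```text
[ 574.28615449 -131.12284002  171.23162315] [187.14738642 218.07124117] [186.35132888 213.11276314]
```

View pics/c.png

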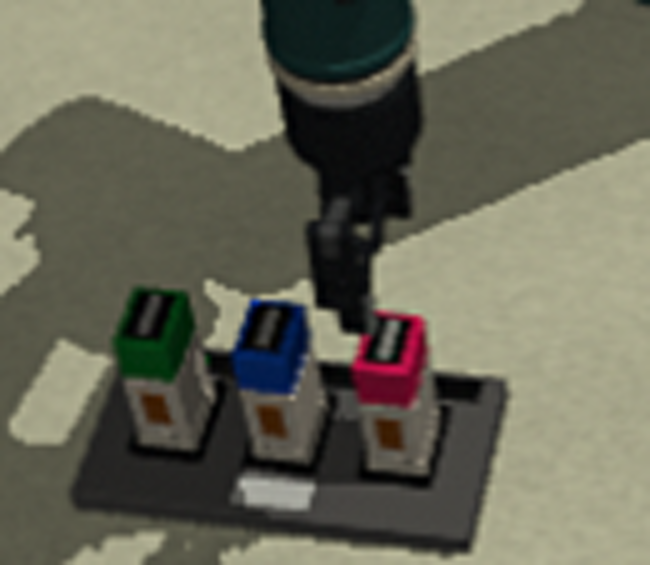

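Run:
```python
from h import *
for X in ([574,-131,125],[620,-131,162],[612,-131,150]): print((proj("scene",np.array(X))-[110,150])*5)
p,d=optics.grab_frame("scene")
for v in range(203,217,2):
  for u in (176,178,180,182): print(at_d("scene",u,v,d[v,u]).round(0).astype(int) if d[v,u] else None,end=' ')
  print()
for n,u,v in(("scene",188,217),("scene",185,225)): print(at_d(n,u,v,d[v,u]))
```

```text
[385.7369321  340.35620587]
[360.99487542 359.68132555]
[366.51279919 362.26605357]
[ 644 -130  270] [ 647 -123  275] [ 645 -118  273] [ 624 -120  250] 
[ 646 -130  265] [ 645 -125  264] [ 646 -119  266] [ 630 -119  248] 
[ 637 -135  246] [ 635 -130  244] [ 644 -121  255] [ 637 -117  249] 
[ 645 -133  247] [ 645 -127  248] [ 645 -121  249] [ 636 -119  239] 
[ 649 -132  243] [ 648 -127  243] [ 649 -121  245] [ 643 -117  238] 
[ 454 -212   -3] [ 629 -135  211] [ 632 -128  216] [ 631 -123  216] 
[ 464 -209   -1] [ 627 -137  201] [ 627 -131  200] [ 631 -124  207] 
[ 575.25247118 -127.32677965  132.08894501]
[ 597.09749743 -132.77151003  119.71687557]
```

The view shows the front finger tip at (355,325) in the crop, as projected, and depth puts the finger's centre at y≈-130. It is aligned with the pink heater, so I descend and grip.

>>> apply_moves --pt "0 0 -20 0 0 0 100" --pt "0 0 -40 0 0 0 100" --pt "0 0 -55 0 0 0 100" --pt "0 0 -60 0 0 0 100" --pt "0 0 -60 0 0 0 100"

```text
clock: 3.32
ee_pos: [574.0, -131.2, 110.3]
eef_rot: [3.141, 0.0, 1.571]
contact_force: [0.1, 0.4, 0.6]
grip_width: 1.001
grip_force: 0.0
```

>>> apply_moves --pt "0 0 0 0 0 0 60" --pt "0 0 0 0 0 0 45" --pt "0 0 0 0 0 0 30" --pt "0 0 0 0 0 0 30" --pt "0 0 0 0 0 0 30" --force 70

```text
clock: 3.95
ee_pos: [573.8, -131.3, 111.2]
eef_rot: [3.141, 0.0, 1.571]
contact_force: [-2.7, 0.1, 7.1]
grip_width: 0.536
grip_force: 70.7
```

>>> apply_moves --pt "0 0 0 0 0 0 30" --pt "0 0 0 0 0 0 30" --pt "0 0 0 0 0 0 30" --force 70

```text
clock: 4.32
ee_pos: [573.8, -131.3, 111.2]
eef_rot: [3.141, 0.0, 1.571]
contact_force: [-3.0, 0.8, 6.4]
grip_width: 0.53
grip_force: 70.7
```

>>> apply_moves --pt "-3.2 0 0.8 0 -2 0 30" --pt "-6.4 0 1.4 0 -4 0 30" --pt "-9.6 0 2.0 0 -6 0 30" --pt "-13 0 2.5 0 -8 0 30" --pt "-13.7 0 2.5 0 -8.5 0 30"

```text
clock: 4.95
ee_pos: [560.5, -131.4, 113.3]
eef_rot: [2.991, 0.0, 1.57]
contact_force: [1.2, -0.0, 0.5]
grip_width: 0.532
grip_force: 72.1
```

>>> apply_moves --pt "0 0 0 0 0 0 30" --pt "0 0 0 0 0 0 30"

```text
clock: 5.2
ee_pos: [560.7, -131.4, 113.2]
eef_rot: [2.993, 0.0, 1.571]
contact_force: [0.1, -0.3, 6.7]
grip_width: 0.532
grip_force: 72.8
```

Run:
```python
from h import *
p,d=optics.grab_frame("scene"); a=cv2.resize(p[180:263,110:220,::-1],None,fx=5,fy=5,interpolation=cv2.INTER_CUBIC)
cv2.imwrite("pics/d.png",a)
g=lambda v,u:at_d("scene",u,v,d[v,u]).round(1) if d[v,u] else None
for v in range(222,246,3): print(v,g(v,185),g(v,188))
```

```text
222 [ 581.6 -137.   114.5] [ 585.6 -126.1  121.1]
225 [ 586.9 -136.6  106.6] [ 584.4 -128.   105. ]
228 [ 588.9 -137.5   94.4] [ 587.8 -128.3   94.6]
231 [ 589.  -139.1   79.4] [ 590.8 -128.8   83.5]
234 [ 592.9 -139.3   69.4] [ 592.3 -129.8   70.3]
237 [ 592.4 -141.2   53.2] [ 590.3 -132.2   52.1]
240 [ 594.6 -142.1   40.4] [ 594.6 -132.3   42.2]
243 [ 596.7 -143.1   27.3] [ 595.6 -133.6   27.7]
```

View pics/d.png

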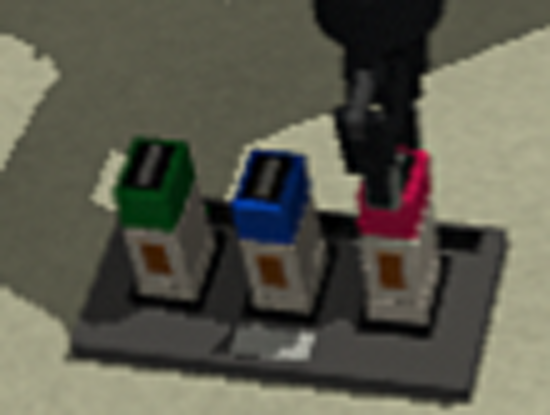

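The picture shows pink leaning towards the robot and the lamp edge. Depth gives 8.4° on its front face, and the other two heaters are undisturbed. Now the other way.

>>> apply_moves --pt "3.6 0 -0.4 0 2.2 0 30" --pt "7.3 0 -1.1 0 4.5 0 30" --pt "10.5 0 -1.8 0 6.5 0 30" --pt "13.7 0 -2.5 0 8.5 0 30" --pt "16.9 0 -1.8 0 10.5 0 30"

```text
clock: 5.88
ee_pos: [577.3, -131.3, 111.8]
eef_rot: [-3.105, 0.001, 1.571]
contact_force: [-3.5, 0.3, 8.3]
grip_width: 0.532
grip_force: 73.1
```

>>> apply_moves --pt "3.2 0 0.7 0 2 0 30" --pt "6.4 0 1.3 0 4 0 30" --pt "9.6 0 1.7 0 6 0 30" --pt "10.5 0 1.8 0 6.5 0 30" --pt "10.5 0 1.8 0 6.5 0 30"

```text
clock: 6.5
ee_pos: [587.8, -131.3, 113.3]
eef_rot: [-2.992, 0.001, 1.571]
contact_force: [-2.3, 0.4, 7.7]
grip_width: 0.532
grip_force: 73.0
```

Run:
```python
from h import *
p,d=optics.grab_frame("scene")
g=lambda v,u:at_d("scene",u,v,d[v,u]).round(1) if d[v,u] else None
for v in range(222,250,3): print(v,g(v,185),g(v,188))
print(get_state()["contact_force"])
```

```text
222 [ 628.  -119.6  173.2] [ 591.8 -123.8  129. ]
225 [ 631.9 -119.6  164.4] [ 600.9 -122.   126.2]
228 [ 644.9 -116.2  167.4] [ 612.7 -119.2  127. ]
231 [ 633.  -122.3  137.7] [ 611.5 -121.1  110.9]
234 [ 604.7 -134.8   85.3] [ 607.3 -124.3   90.4]
237 [ 607.1 -135.5   73.3] [ 605.1 -126.7   72.2]
240 [ 604.4 -138.3   54. ] [ 601.  -129.9   51.1]
243 [ 599.4 -142.    31.1] [ 600.8 -131.6   34.9]
246 [ 605.5 -141.4   23.5] [ 604.3 -132.    23.7]
249 [ 613.7 -140.    19. ] [ 614.7 -129.7   22.3]
[-1.50232931 -0.12232623  8.00373528]
```

>>> apply_moves --pt "-4.8 0 -0.5 0 -3 0 30" --pt "-9.6 0 -1.4 0 -6 0 30" --pt "-13.7 0 -2.5 0 -8.5 0 30" --pt "-13.7 0 -1 0 -8.5 0 30" --pt "-13.7 0 2 0 -8.5 0 30"

```text
clock: 7.18
ee_pos: [573.1, -130.8, 113.0]
eef_rot: [-3.139, -0.001, 1.571]
contact_force: [3.2, -0.5, -14.1]
grip_width: 0.529
grip_force: 73.5
```

>>> apply_moves --pt "0 0 4 0 0 0 30" --pt "0 0 10 0 0 0 30" --pt "0 0 20 0 0 0 30" --pt "0 0 35 0 0 0 30" --pt "0 0 50 0 0 0 30"

```text
clock: 7.8
ee_pos: [574.2, -131.3, 166.7]
eef_rot: [3.14, 0.001, 1.571]
contact_force: [-0.0, -0.8, -1.9]
grip_width: 0.528
grip_force: 75.0
```

>>> apply_moves --pt "0 0 20 0 0 0 30" --pt "0 0 40 0 0 0 30" --pt "0 0 50 0 0 0 30" --pt "0 0 50 0 0 0 30"

```text
clock: 8.3
ee_pos: [574.3, -131.4, 215.9]
eef_rot: [3.14, 0.001, 1.571]
contact_force: [-0.2, -0.3, -1.5]
grip_width: 0.523
grip_force: 75.1
```

Run:
```python
from h import *
p,d=optics.grab_frame("scene"); a=cv2.resize(p[120:263,100:260,::-1],None,fx=4,fy=4,interpolation=cv2.INTER_CUBIC)
cv2.imwrite("pics/e.png",a); print(get_state()["ee_pos"])
```

```text
[ 573.75485633 -131.12824901  214.8859989 ]
```

View pics/e.png

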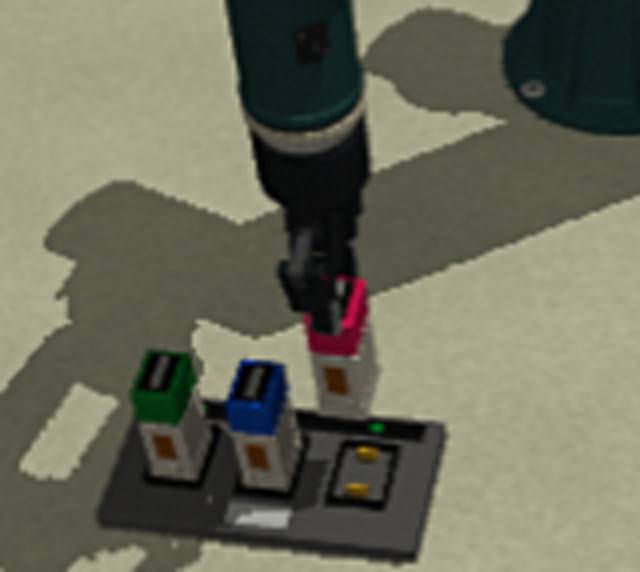

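It hangs upright at about (340,350), the bay is empty and the neighbours still stand. Now to the tray.

>>> apply_moves --pt "-3 20 0 0 0 1 30" --pt "-10 60 0 0 0 2.5 30" --pt "-17 105 0 0 0 4.5 30" --pt "-24 150 0 0 0 6 30" --pt "-31 195 0 0 0 8 30"

```text
clock: 8.98
ee_pos: [541.2, 66.4, 213.7]
eef_rot: [-3.14, -0.001, 1.712]
contact_force: [0.9, 0.3, -2.1]
grip_width: 0.531
grip_force: 75.0
```

>>> apply_moves --pt "-7 45 0 0 0 2 30" --pt "-14 85 -15 0 0 4 30" --pt "-19 115 -40 0 0 4.6 30" --pt "-19 125 -70 0 0 4.6 30" --pt "-19 125 -90 0 0 4.6 30"

```text
clock: 9.6
ee_pos: [521.3, 190.7, 122.4]
eef_rot: [-3.138, -0.001, 1.793]
contact_force: [-0.3, -0.6, -1.9]
grip_width: 0.528
grip_force: 75.0
```

>>> apply_moves --pt "0 0 -8 0 0 0 30" --pt "0 0 -14 0 0 0 30" --pt "0 0 -19 0 0 0 30" --pt "0 0 -22 0 0 0 30" --pt "0 0 -22 0 0 0 30"

```text
clock: 10.22
ee_pos: [523.9, 188.8, 102.7]
eef_rot: [3.141, -0.0, 1.79]
contact_force: [-0.2, 0.3, -2.1]
grip_width: 0.528
grip_force: 75.0
```

Run:
```python
from h import *
p,d=optics.grab_frame("scene"); a=cv2.resize(p[140:270,220:360,::-1],None,fx=4,fy=4,interpolation=cv2.INTER_CUBIC)
cv2.imwrite("pics/f.png",a); s=get_state(); print(s["ee_pos"],s["contact_force"])
```

```text
[523.98864347 188.78468354 102.83963563] [ 0.45333722  0.39295539 -2.06902679]
```

View pics/f.png

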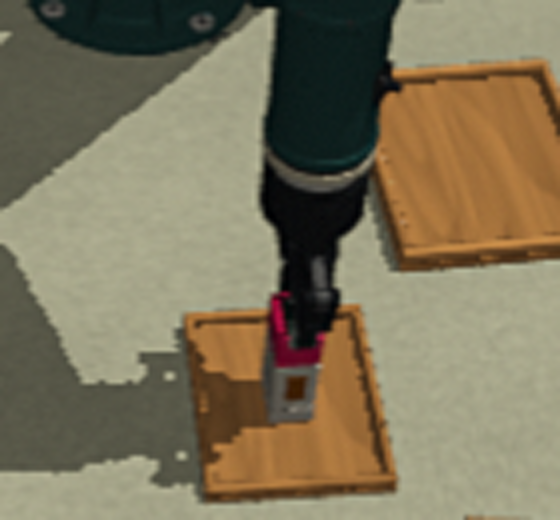

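Pink is at (290,370) over the middle of the right tray, upright and just above the floor. I lower it until it touches.

>>> apply_moves --pt "0 0 -1 0 0 0 30" --pt "0 0 -2 0 0 0 30" --pt "0 0 -3 0 0 0 30" --pt "0 0 -3 0 0 0 30"

```text
clock: 10.78
ee_pos: [523.7, 188.9, 99.5]
eef_rot: [-3.141, -0.0, 1.791]
contact_force: [-0.5, -0.2, -1.7]
grip_width: 0.528
grip_force: 75.0
```

>>> apply_moves --pt "0 0 -0.5 0 0 0 30" --pt "0 0 -1 0 0 0 30" --pt "0 0 -1.5 0 0 0 30" --pt "0 0 -1.5 0 0 0 30"

```text
clock: 11.28
ee_pos: [523.8, 188.9, 99.2]
eef_rot: [3.141, 0.0, 1.791]
contact_force: [-3.3, -1.2, 10.1]
grip_width: 0.532
grip_force: 76.4
```

Contact is +10 N, so it stands on the floor. I release gently and withdraw.

>>> apply_moves --pt "0 0 0 0 0 0 60" --pt "0 0 0 0 0 0 80" --pt "0 0 0 0 0 0 100" --pt "0 0 0 0 0 0 100" --pt "0 0 0 0 0 0 100"

```text
clock: 11.9
ee_pos: [523.8, 188.9, 98.0]
eef_rot: [-3.141, -0.0, 1.791]
contact_force: [-0.0, 0.6, -0.1]
grip_width: 0.995
grip_force: 0.0
```

>>> apply_moves --pt "0 0 8 0 0 0 100" --pt "0 0 30 0 0 0 100" --pt "0 0 70 0 0 0 100" --pt "0 0 110 0 0 0 100" --pt "0 0 130 0 0 0 100"

```text
clock: 12.52
ee_pos: [525.0, 189.1, 231.2]
eef_rot: [3.138, 0.0, 1.791]
contact_force: [-0.1, 0.0, 0.3]
grip_width: 0.997
grip_force: 0.0
```

>>> apply_moves --pt "0 0 0 0 0 0 100" --pt "0 0 0 0 0 0 100" --pt "0 0 0 0 0 0 100"

```text
clock: 12.9
ee_pos: [522.9, 188.7, 226.7]
eef_rot: [-3.139, -0.0, 1.791]
contact_force: [0.3, -0.8, 1.1]
grip_width: 0.997
grip_force: 0.0
```

Run:
```python
from h import *
p,d=optics.grab_frame("scene"); a=cv2.resize(p[140:270,120:340,::-1],None,fx=3.5,fy=3.5,interpolation=cv2.INTER_CUBIC)
cv2.imwrite("pics/g.png",a); s=get_state(); print(s["ee_pos"],s["contact_force"])
```

```text
[522.98233145 188.66168975 226.81641111] [ 0.01276184  0.70827221 -0.1686695 ]
```

View pics/g.png

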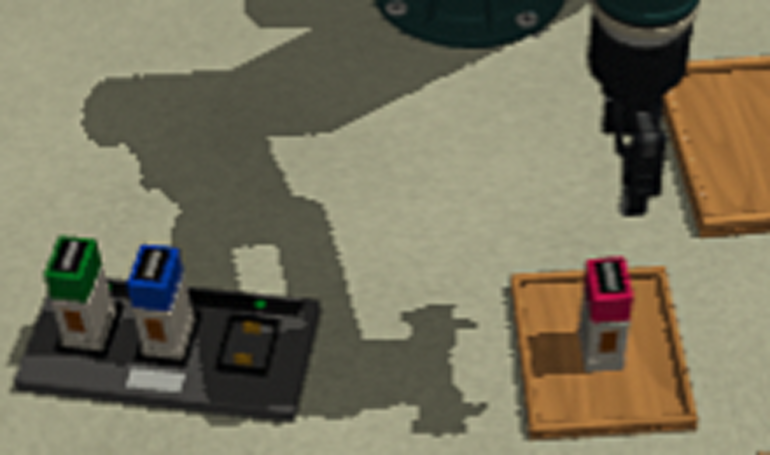

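The pink heater stands upright and free in the tray at (607,315), the gripper is clear above it, and green and blue are in their bays.

```bash
python3 -c "
from plant import workorder; print(workorder.finish_job())"
```

```text
the job is handed in; nothing more can be done
None
```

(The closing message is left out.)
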